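# Open the lamp supply box and hold the test probe on its round contact

### The arm

A 6-joint arm with a two-finger parallel gripper is mounted at the origin on the work surface. World frame = base frame: x ahead of the robot, y to its left, z up, the work surface at z = 0. Lengths are in m, angles in degrees, forces in N, time in s.
With the tool pointing down it reaches from about 0.375 to 0.9 m from the base axis. Payload 3.1 kg.
Tool frame: the origin (TCP) lies at the very end of the fingers, on their centre line; the grasp point (between the pads) lies 19 mm behind it; z points along the fingers, y is the direction in which the jaws open and shut (so a half turn about z gives the same grasp; the last joint's range is limited). The gripper opens to 85 mm and grips with 20 to 120 N. Pads are 22 mm wide; open, the fingers measure 114 mm over their backs; the gripper's body (76 mm by 85 mm) begins 54 mm behind the grasp point. The pads swing forward as they close: fully open they stand 13 mm farther back than shut.
Start: joints at [55.606, 30.224, 82.088, -0, 67.689, -10.227], TCP at [0.256, 0.57, 0.231] pointing down, gripper open.
Joint ranges: [-176.69, 176.69], [-43.24, 126.21], [12.49, 139.97], [-82, 262], [0, 151.66], [-163.58, 163.58]. Speed limits (degrees/s): [159.86, 159.86, 180, 180, 180, 180].

### API

Orientations are given as a 3x3 rotation matrix whose columns are the frame's x, y, z axes.
In Python, from station import bot gives the robot as it stands. The module is installed in compiled form; this text tells all that it offers.
- The arm moves only by the tool play_rows, never from a script. Its argument "series" is a list of rows, each a list of 5 numbers: the shift along the world's x, y, z in units of 0.05 m (1.0 is 0.05 m), then the turn about the world's z in units of 8 degrees (1.0 is 8 degrees), then the opening, from 0 (shut) to 1 (fully open). In form: [[tx, ty, tz, turn, fingers], ...]. A call has 1 to 20 rows; each row shifts and turns the commanded pose from where the row before left it; what a row does not reach is not made up. A row lasts 1/10 s, in which the tool goes at most 50 mm and 8.59 degrees, less where a joint would pass 70% of its speed; a pose out of reach is approached as far as the arm can. A call with a number of a shift or a turn outside -1 to 1 is refused whole. A call with a gripper value outside its range is refused whole. The fingers move at their own pace and stop on an object; the grip force is fixed at half the most. Time passes only in rows, so rows that do not move let the fingers close. It gives the time, the measured TCP pose, the force and the opening at its end, in the units of the state.
- bot.sense(): the state, without advancing time (a new reading comes with each control period).
- bot.get_image(name): name is "scene" or "top" or "wrist"; returns the picture (480x640x3 uint8, red, green, blue); there is no depth.
- bot.camera_model(name): a dict with "fx", "fy", "cx", "cy" (pixels), "rvec" (rotation vector, rad) and "tvec" (3), from world to camera coordinates, as OpenCV has them. Camera axes: x right, y down, z forward; pixel columns grow to the right and rows downward; lengths in m; the calibration is good to about 2 mm. A picture is of the moment at which its call begins: read the wrist's pose just before it. camera_model takes no time and is no camera call; for the wrist camera it gives the pose at the moment of the call.
- bot.hand_in(): hands the job in, once; it reports no verdict.
The state is a dict: "time_s": time; "joints": joint angles; "qvel": joint speeds; "joint_efforts": joint torques, N m; "tool_pos": TCP position; "tool_rot": TCP orientation; "force": force on the tool from outside, world axes, zero at the start; "wrist_torque": the same for the moment, N m; "gripper_width": finger opening in m.
Only numpy, scipy, OpenCV 4.12 (cv2) and the standard library are available. Lean on these libraries where they do the work, as an engineer would, in place of code of your own. Each camera call takes 0.05 s, during which the arm holds its last target.

### The job

Take the test probe from its stand and, with the probe's bent blade and not with the gripper, lift the hinged grey cover of the white lamp supply box until it stands upright or leans back. Then hold the probe upright with the underside of its blade centred on the round contact stud inside, gently pressing that sprung stud about half-way down, and finish holding it there, still gripped and touching nothing else. Do not press the square stud, and leave the other things on the desk where they are.

Things in the scene. Friction and masses are not known exactly. Their poses are not given: they have to be found in the camera images.
- probe_grip (a point): Centre of the handle of the loose test probe (60 g, 158 mm long), hanging upright in the stand. z up along the tool, x the way its bent blade points. Black flat-sided handle 18 mm (x) by 14 mm (y), 37 mm above to 38 mm below this point; then the guard plate, a steel shaft 8 mm thick and the bent blade, whose underside is 117 mm below this point.
- probe_foot (a point): Point on the underside of the probe's bent blade, 14 mm ahead (+x) of the shaft's axis and 117 mm below the handle's centre; axes as probe_grip. The blade is 10 mm wide, 3 mm thick and its end is 6 mm further ahead of this point (20 mm ahead of the shaft's axis, 16 mm ahead of the shaft's surface).
- probe: The same probe as a whole; origin on the shaft's axis at the level of the blade's underside, axes as probe_grip. Its black guard plate, 44 x 30 x 4 mm (x from -14 to +30 mm, underside 75 mm above the origin), rests on the stand.
- stand: Fixed probe stand, aluminium plate on two posts on a dark base, 90 x 90 mm, 92 mm high. Origin on the desk under the hanging probe's axis; z up. The plate's slot is 36 mm long (x from -10 to +26 mm) and 16 mm wide; the blade hangs 17 mm above the desk, so the probe must go straight up at least 77 mm to come out.
- box: White lamp supply box, fixed to the desk, 130 x 150 x 50 mm without its cover, walls and floor 4 mm. Origin on the desk at its centre, x to the hinge side (away from the robot, within 17 degrees), z up. Inside near the hinge a dark block 26 mm high (x from 27 to 57 mm); the two contacts stand in the front half.
- cover_hinge (a point): Middle of the cover's hinge line, on the box's +x rim, 65 mm from its centre and 50 mm above the desk; axes as box. The hinge axis is the box's y.
- cover_tab (a point): Middle of the outer edge of the cover's front tab, at its underside. The cover is a 4 mm grey plate, underside 50 mm above the desk when shut. The tab is 50 mm wide, juts out 14 mm beyond the box's front wall, open underneath; its edge is 144 mm from the hinge line. x points from tab to hinge within the cover, y along the hinge.
- cover (a joint): Angle of the cover, rad: 0 shut, 1.57 upright, stop at 1.9 leaning back. The tab rises as it opens. Stiff hinge: it stays where it is left and takes about 1 N at the tab.
- round_base: Fixed black socket of the round stud, 26 mm across, 12 mm high, on the box's inner floor (4 mm above the desk). Origin at its underside. The round and square contacts may stand either way round, about 68 mm apart along the box's y, 6 to 22 mm in front of the box's centre.
- round_top (a point): Centre of the top face of the ROUND brass contact stud, 16 mm across, 30 mm above the desk when not pressed (20 mm below the box's rim); moves down with it. This is the spot to hold the probe on.
- round_stud (a joint): How far the round stud is pressed down, m: 0 free, stop at 0.010. Spring: about 1 N to start, 4.5 N half-way (0.005), 8 N at the stop.
- square_top (a point): Centre of the top face of the SQUARE brass stud, 16 x 16 mm, otherwise like the round one. Not to be pressed.
- square_stud (a joint): How far the square stud is pressed down, m.
- eyepiece: Bystander: black microscope eyepiece standing on the desk between the robot and the work, 34 mm across, 50 mm high; origin at its underside.
- slide_box: Bystander: flat grey plastic slide box, 85 x 100 x 32 mm, at the left of the work; origin at its underside.
- oil_bottle: Bystander: small amber bottle, 32 mm across, 60 mm high, at the right of the work; origin at its underside.
Things that resemble listed ones, but are neither listed nor needed, are in the scene too. What is shaped like the probe but red is not meant.

How it is judged:
By the outcome, as a careful person would: the job done as asked, in the order asked, and still so for the second after the job is handed in, while the arm keeps its last pose, push and grip.
It also fails if it takes over 61 s, if anything falls off the work surface, if the arm or the gripper's body presses on something with over 40 N, if the wrist force passes 120 N, or if a joint passes its speed limit or range.

## Working session

There is one attempt and no reset: what is moved stays moved. The work goes in short steps, Python scripts to look and compute and a tool call to move; the robot and the scene stay as the last step left them, time stands still between calls to the robot, and variables do not carry over. Pictures are saved under pics/ and viewed, and the job is handed in when it is done.

Besides the shell and the picture viewer there is one more tool, called after "Request:" as name([rows], argument=value, ...), one row to a line, values as JSON. play_rows: Moves the arm, as the interface text tells. Its arguments: {"type":"object","properties":{"series":{"type":"array"}},"required":["series"]}

```bash
mkdir -p pics; cat > h.py <<'E'
import numpy as np,cv2
from station import bot
def cam(n):
    m=bot.camera_model(n);K=np.array([[m['fx'],0,m['cx']],[0,m['fy'],m['cy']],[0,0,1.]]);R=cv2.Rodrigues(np.array(m['rvec'],float))[0];return K,R,np.array(m['tvec'],float).ravel()
def grab(n,name):
    c=cam(n);im=bot.get_image(n);cv2.imwrite(f'pics/{name}.png',im[:,:,::-1]);np.savez(f'pics/{name}.npz',K=c[0],R=c[1],t=c[2]);return im
def load(name):
    d=np.load(f'pics/{name}.npz');return d['K'],d['R'],d['t']
def onz(c,px,z):
    K,R,t=c;o=-R.T@t;d=R.T@np.linalg.inv(K)@np.array([px[0],px[1],1.]);return o+d*(z-o[2])/d[2]
def proj(c,P):
    K,R,t=c;p=K@(R@np.asarray(P,float)+t);return p[:2]/p[2]
def crop(name,out,x0,y0,x1,y1,s):
    im=cv2.imread(f'pics/{name}.png')[y0:y1,x0:x1];cv2.imwrite(f'pics/{out}.png',cv2.resize(im,None,fx=s,fy=s,interpolation=cv2.INTER_CUBIC))
def tri(obs):
    A=np.zeros((3,3));b=np.zeros(3)
    for c,px in obs:
        K,R,t=c;o=-R.T@t;d=R.T@np.linalg.inv(K)@np.array([px[0],px[1],1.]);d/=np.linalg.norm(d);M=np.eye(3)-np.outer(d,d);A+=M;b+=M@o
    return np.linalg.solve(A,b)
E
python3 - <<'E'
from h import *
for n in('scene','top','wrist'):
    grab(n,n+'0');K,R,t=cam(n);print(n,K[0,0],(-R.T@t).round(3),R[2].round(2))
s=bot.sense();print({k:np.round(v,3).tolist() for k,v in s.items()})
E
```

```text
scene 569.5480071855145 [1.007 0.635 1.135] [-0.33 -0.51 -0.79]
top 560.0321821955683 [ 0.289 -0.016  1.47 ] [ 0.22  0.01 -0.98]
wrist 381.9009501997573 [0.184 0.603 0.373] [ 0.28 -0.13 -0.95]
{'time_s': 0.15, 'joints': [55.604, 30.268, 82.137, -0.002, 67.69, -10.227], 'qvel': [0.016, -0.233, -0.174, -0.029, 0.067, -0.028], 'joint_efforts': [0.001, -44.274, -17.828, -0.0, 0.006, -0.0], 'tool_pos': [0.256, 0.57, 0.231], 'tool_rot': [[-0.912, 0.409, -0.001], [0.409, 0.912, -0.001], [0.0, -0.002, -1.0]], 'force': [0.518, -0.129, 0.092], 'wrist_torque': [0.053, 0.026, -0.047], 'gripper_width': 0.086}
```

View pics/scene0.png

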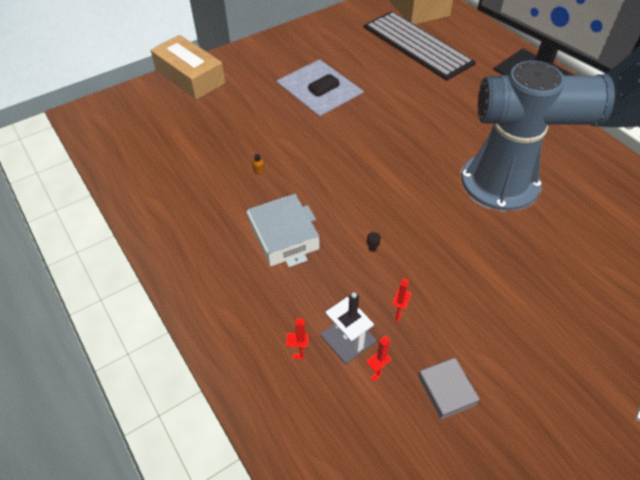

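View pics/top0.png

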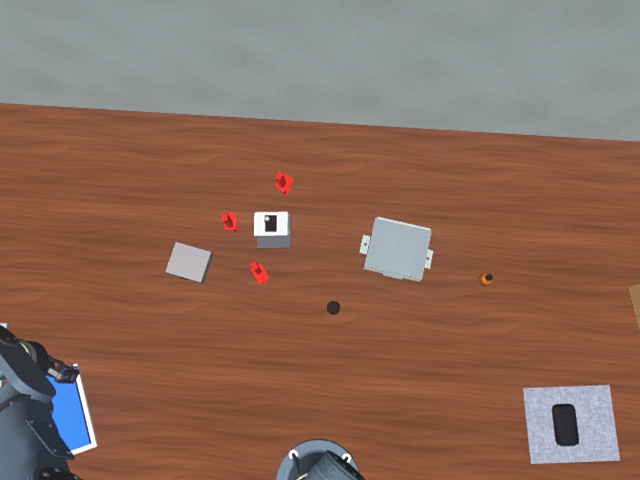

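View pics/wrist0.png

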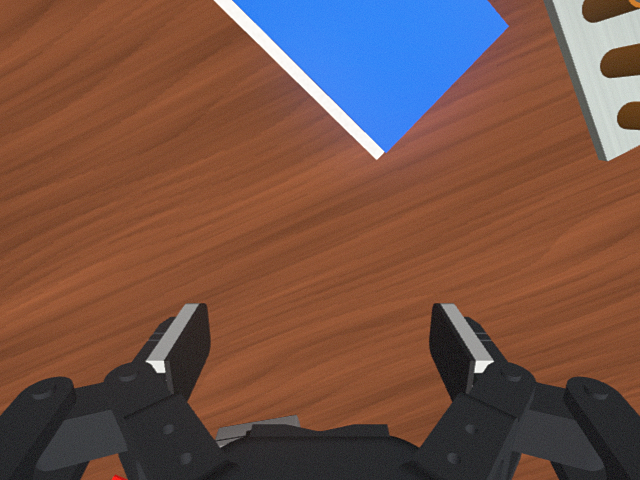

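```bash
python3 - <<'E'
from h import *
crop('top0','c1',210,160,310,290,5)
crop('scene0','c2',280,270,430,390,5)
crop('top0','c3',345,200,450,295,6)
crop('scene0','c4',235,185,335,275,6)
E
```

```text
(no output)
```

View pics/c1.png

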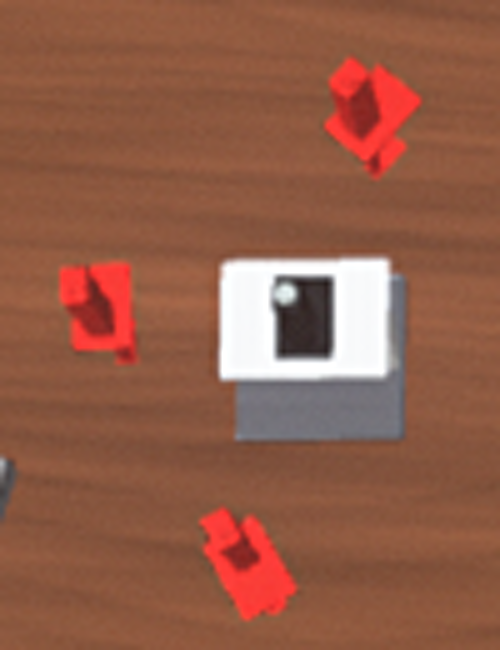

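View pics/c2.png

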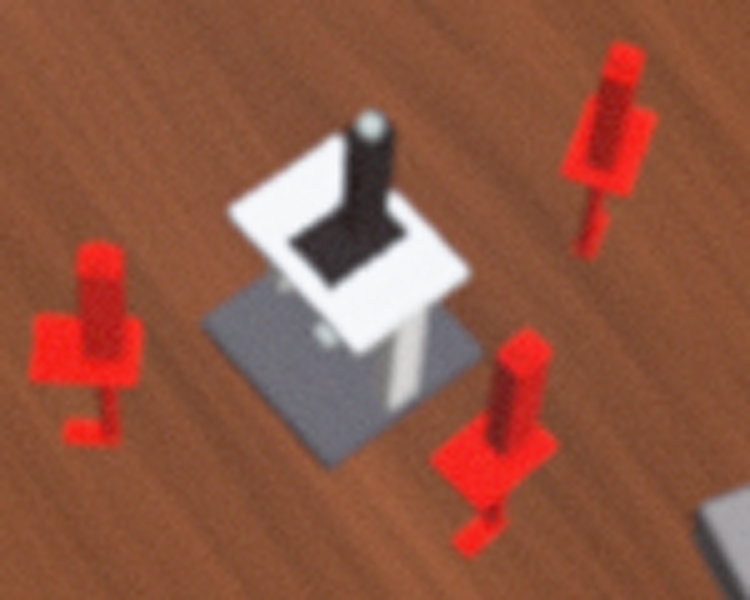

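View pics/c3.png

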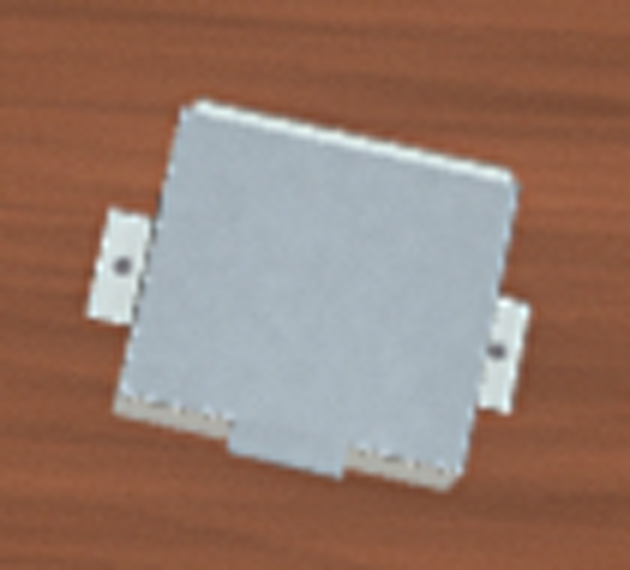

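View pics/c4.png

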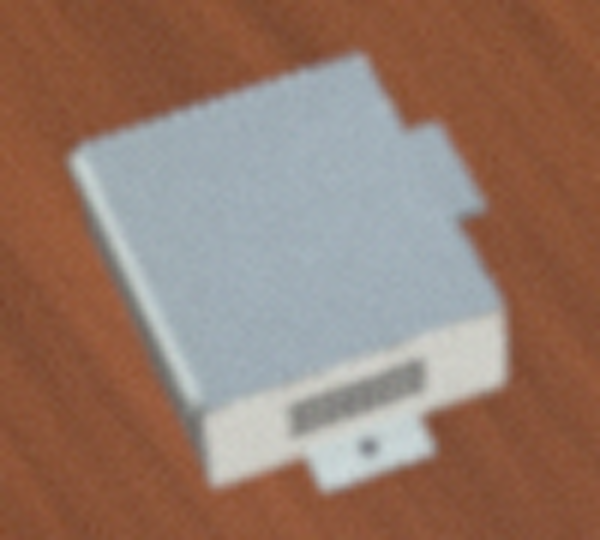

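```bash
python3 - <<'E'
from h import *
T=load('top0');S=load('scene0')
for q in [(275,277),(332,277),(332,358),(275,358)]:
    print('guard',onz(T,(210+q[0]/5,160+q[1]/5),.096).round(4))
pt=(210+285/5,160+294/5);ps=(280+371/5,270+125/5)
print('handle top',tri([(T,pt),(S,ps)]).round(4),onz(T,pt,.171).round(4),onz(S,ps,.171).round(4))
for q in [(290,240),(333,285),(408,233)]: print('guardS',onz(S,(280+q[0]/5,270+q[1]/5),.096).round(4))
print('blade?',onz(S,(280+325/5,270+335/5),.02).round(4))
for q in [(220,258),(390,258),(390,380),(220,380)]: print('plate',onz(T,(210+q[0]/5,160+q[1]/5),.092).round(4))
for q in [(235,438),(403,438),(405,275)]: print('base',onz(T,(210+q[0]/5,160+q[1]/5),.01).round(4))
# box, cover top z=.054
for n,q in dict(hl=(190,107),hr=(517,180),fr=(468,470),fl=(118,398),tabl=(230,453),tabr=(342,477)).items(): print(n,onz(T,(345+q[0]/6,200+q[1]/6),.054).round(4))
for n,q in dict(hr=(75,158),hl=(205,408),fl=(505,305),fr=(362,55),tabr=(440,123),tabl=(487,210)).items(): print('S',n,onz(S,(235+q[0]/6,185+q[1]/6),.054).round(4))
print('eye',onz(T,(333,308),.05),'oil',onz(T,(487,279),.05),'slide',onz(T,(189,262),.032))
for n,q in dict(a=(285,183),b=(230,222),c=(259,272)).items(): print('red',onz(T,q,.09).round(3))
E
```

```text
guard [0.6425 0.1777 0.096 ]
guard [0.6444 0.1488 0.096 ]
guard [0.6023 0.1452 0.096 ]
guard [0.6004 0.1738 0.096 ]
handle top [0.616  0.1618 0.1682] [0.6151 0.1616 0.171 ] [0.6173 0.163  0.171 ]
guardS [0.6481 0.1534 0.096 ]
guardS [0.6454 0.1808 0.096 ]
guardS [0.6052 0.1781 0.096 ]
blade? [0.6362 0.1658 0.02  ]
plate [0.6517 0.2071 0.092 ]
plate [0.6573 0.1207 0.092 ]
plate [0.5938 0.1154 0.092 ]
plate [0.5882 0.201  0.092 ]
base [0.575  0.2029 0.01  ]
base [0.5808 0.1137 0.01  ]
base [0.6702 0.1199 0.01  ]
hl [ 0.6657 -0.108   0.054 ]
hr [ 0.6422 -0.2509  0.054 ]
fr [ 0.5142 -0.2334  0.054 ]
fl [ 0.5355 -0.0834  0.054 ]
tabl [ 0.5149 -0.1322  0.054 ]
tabr [ 0.5077 -0.1801  0.054 ]
S hr [ 0.6474 -0.2431  0.054 ]
S hl [ 0.6684 -0.1009  0.054 ]
S fl [ 0.5417 -0.078   0.054 ]
S fr [ 0.5171 -0.2252  0.054 ]
S tabr [ 0.5105 -0.1742  0.054 ]
S tabl [ 0.5203 -0.1236  0.054 ]
eye [ 0.42450834 -0.0093212   0.05      ] oil [ 0.52369978 -0.39736355  0.05      ] slide [0.52106551 0.37273441 0.032     ]
red [0.734 0.135 0.09 ]
red [0.621 0.266 0.09 ]
red [0.498 0.18  0.09 ]
```

The only black probe is the one in the stand (top px ~(270,223), scene px ~(352,310)). The red ones at top px (285,183), (230,222) and (259,272) stand loose on the desk and are not meant. The enlarged crop confirms this. The guard and blade point toward world +x. I'm moving above the stand.

Request:
play_rows([
  [0.6, -0.68, 0.05, 0.29, 1],
  [0.6, -0.68, 0.05, 0.29, 1],
  [0.6, -0.68, 0.05, 0.29, 1],
  [0.6, -0.68, 0.05, 0.29, 1],
  [0.6, -0.68, 0.05, 0.29, 1],
  [0.6, -0.68, 0.05, 0.29, 1],
  [0.6, -0.68, 0.05, 0.29, 1],
  [0.6, -0.68, 0.05, 0.29, 1],
  [0.6, -0.68, 0.05, 0.29, 1],
  [0.6, -0.68, 0.05, 0.29, 1],
  [0.6, -0.68, 0.05, 0.29, 1],
  [0.4, -0.68, 0.05, 0.29, 1],
  [0, 0, 0, 0, 1],
  [0, 0, 0, 0, 1],
  [0, 0, 0, 0, 1],
])

```text
time_s: 1.65
tool_pos: [0.6048, 0.1629, 0.2608]
tool_rot: [[-0.998, -0.064, -0.002], [-0.064, 0.998, 0.0], [0.002, 0.0, -1.0]]
force: [0.1, 0.3, -0.7]
gripper_width: 0.0856
```

```bash
python3 - <<'E'
from h import *
s=bot.sense();print(s['tool_pos'],np.round(s['tool_rot'],3))
grab('wrist','w1');print(bot.sense()['time_s'])
E
```

```text
[0.60481302 0.16294271 0.26084496] [[-0.998 -0.064 -0.002]
 [-0.064  0.998  0.   ]
 [ 0.002  0.    -1.   ]]
1.7
```

View pics/w1.png

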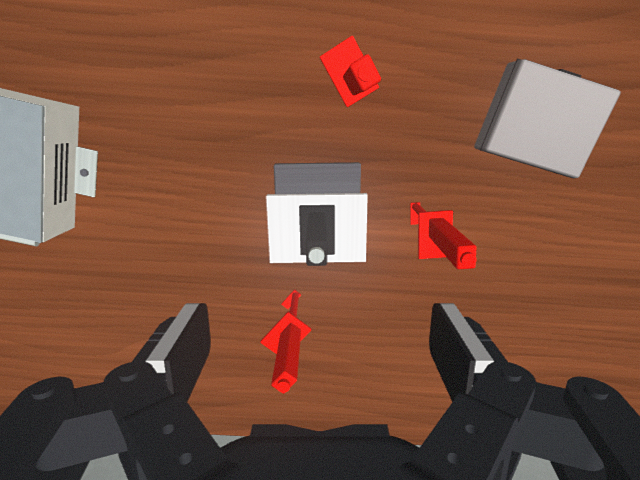

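```bash
python3 - <<'E'
from h import *
crop('w1','c5',255,150,380,275,6)
W=load('w1');print((-W[1].T@W[2]).round(4))
for q in [(300,205),(335,205)]: print(onz(W,q,.096).round(4))
print('top',onz(W,(316.5,256),.171).round(4))
for q in [(267,195),(366,194),(368,262),(268,263)]: print('plate',onz(W,q,.092).round(4))
E
```

```text
[0.527  0.1582 0.4038]
[0.6032 0.1475 0.096 ]
[0.6013 0.1764 0.096 ]
top [0.6181 0.1625 0.171 ]
plate [0.5974 0.1195 0.092 ]
plate [0.5912 0.2016 0.092 ]
plate [0.6517 0.2096 0.092 ]
plate [0.6583 0.1218 0.092 ]
```

View pics/c5.png

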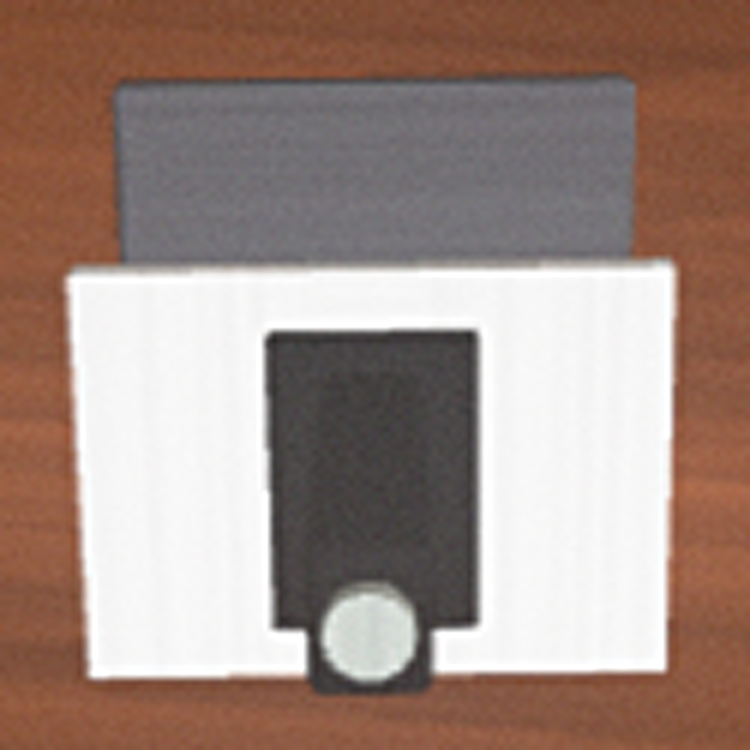

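Request:
play_rows([
  [0.12, -0.01, -0.2, 0, 1],
  [0.12, -0.01, -0.4, 0, 1],
  [0, 0, -0.5, 0, 1],
  [0, 0, -0.5, 0, 1],
  [0, 0, -0.5, 0, 1],
  [0, 0, -0.4, 0, 1],
  [0, 0, -0.3, 0, 1],
  [0, 0, -0.14, 0, 1],
  [0, 0, 0, 0, 1],
  [0, 0, 0, 0, 1],
])

```text
time_s: 2.7
tool_pos: [0.6185, 0.1615, 0.115]
tool_rot: [[-0.998, -0.064, 0.002], [-0.064, 0.998, 0.0], [-0.002, 0.0, -1.0]]
force: [-0.9, -0.5, 0.7]
gripper_width: 0.0852
```

```bash
python3 - <<'E'
from h import *
grab('wrist','w2');grab('scene','s2');crop('s2','c6',270,220,430,390,4)
E
```

```text
(no output)
```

View pics/w2.png

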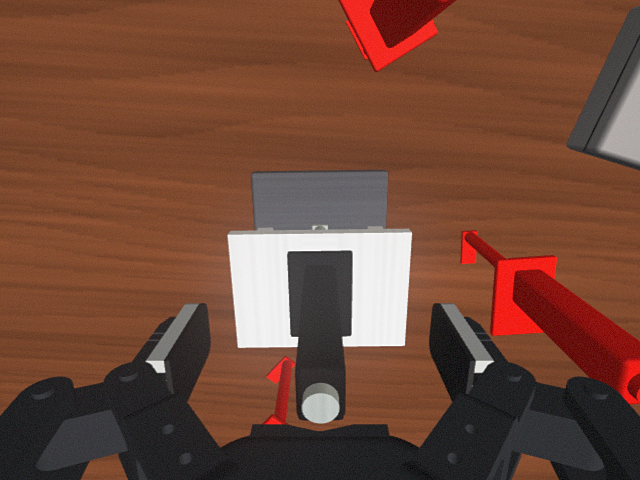

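View pics/c6.png

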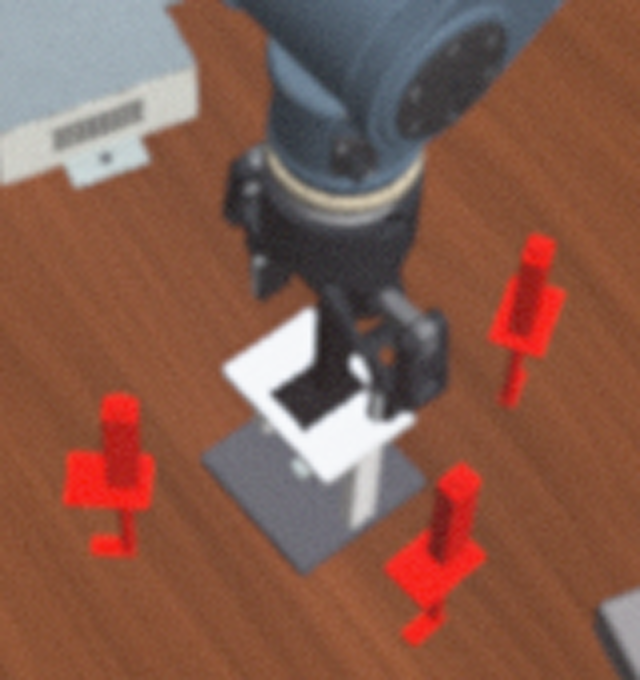

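The handle top (px 320,403) is centred between the pads, so I can close.

Request:
play_rows([
  [0, 0, 0, 0, 0],
  [0, 0, 0, 0, 0],
  [0, 0, 0, 0, 0],
  [0, 0, 0, 0, 0],
  [0, 0, 0, 0, 0],
  [0, 0, 0, 0, 0],
  [0, 0, 0, 0, 0],
  [0, 0, 0, 0, 0],
])

```text
time_s: 3.6
tool_pos: [0.6179, 0.1612, 0.1145]
tool_rot: [[-0.998, -0.064, 0.0], [-0.064, 0.998, -0.0], [-0.0, -0.0, -1.0]]
force: [0.5, 0.1, 2.3]
gripper_width: 0.0137
```

```bash
python3 - <<'E'
from h import *
W=load('w2');print('top',onz(W,(320,403),.171).round(4))
for q in [(288,252),(351,251),(351,337),(289,337)]: print(onz(W,q,.096).round(4))
s=bot.sense();print(s['gripper_width'],s['tool_pos'],s['force'])
E
```

```text
top [0.6183 0.1621 0.171 ]
[0.6029 0.1468 0.096 ]
[0.6006 0.1752 0.096 ]
[0.6453 0.1792 0.096 ]
[0.6473 0.149  0.096 ]
0.013661859386778196 [0.61793254 0.16119634 0.11446897] [0.50486262 0.12385351 2.34619986]
```

Request:
play_rows([
  [0, 0, 0.1, 0, 0],
  [0, 0, 0.2, 0, 0],
  [0, 0, 0.3, 0, 0],
  [0, 0, 0.4, 0, 0],
  [0, 0, 0.4, 0, 0],
  [0, 0, 0.4, 0, 0],
  [0, 0, 0.4, 0, 0],
  [0, 0, 0.2, 0, 0],
  [0, 0, 0, 0, 0],
  [0, 0, 0, 0, 0],
])

```text
time_s: 4.6
tool_pos: [0.6175, 0.1612, 0.2342]
tool_rot: [[-0.998, -0.064, -0.0], [-0.064, 0.998, -0.0], [0.0, -0.0, -1.0]]
force: [-0.0, 0.4, -1.0]
gripper_width: 0.0131
```

```bash
python3 - <<'E'
from h import *
s=bot.sense();print(s['tool_pos'])
grab('wrist','w3');grab('scene','s3');grab('top','t3');crop('s3','c7',250,180,430,350,4);crop('t3','c8',220,140,340,260,5)
E
```

```text
[0.61747065 0.1611727  0.23423475]
```

View pics/w3.png

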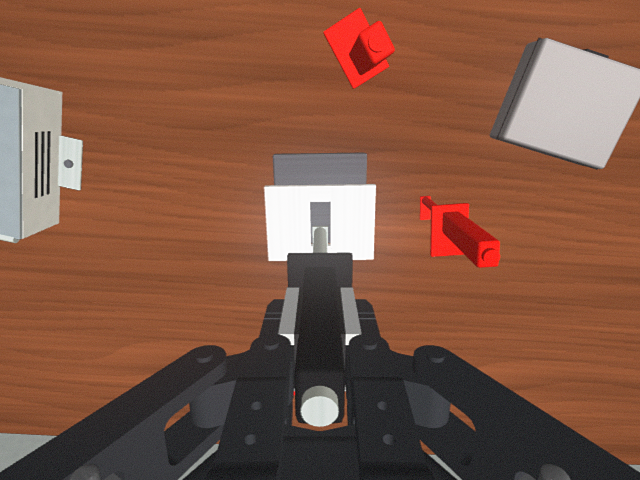

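View pics/c7.png

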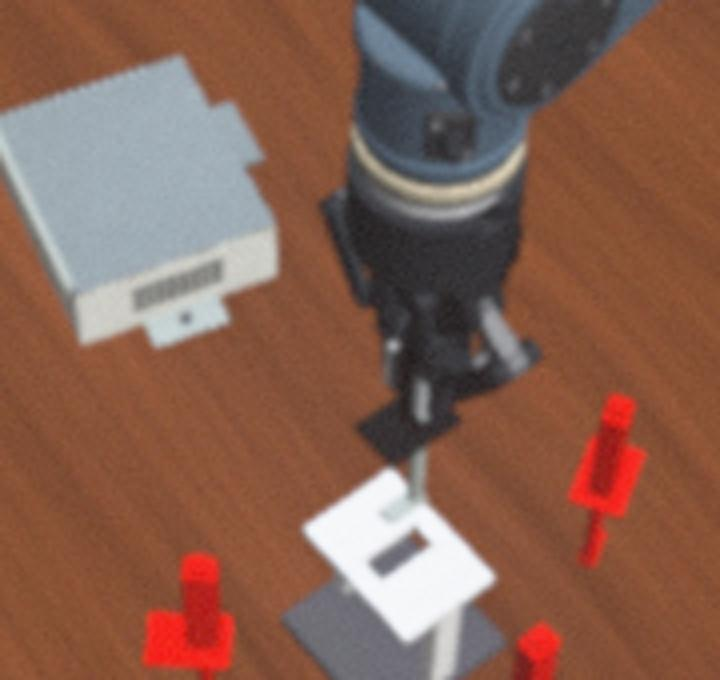

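Request:
play_rows([
  [0, -0.4, 0.1, -0.3, 0],
  [0, -0.7, 0, -0.32, 0],
  [0, -0.7, 0, -0.32, 0],
  [0, -0.7, 0, -0.32, 0],
  [0, -0.6, 0, -0.32, 0],
  [0, -0.3, 0, 0, 0],
  [0, 0, 0, 0, 0],
  [0, 0, 0, 0, 0],
  [0, 0, 0, 0, 0],
])

```text
time_s: 5.65
tool_pos: [0.6176, -0.0072, 0.2391]
tool_rot: [[-0.988, 0.154, -0.001], [0.154, 0.988, 0.001], [0.001, 0.001, -1.0]]
force: [0.1, 0.5, 0.8]
gripper_width: 0.0132
```

```bash
python3 - <<'E'
from h import *
s=bot.sense();print(s['tool_pos'],np.degrees(np.arctan2(-s['tool_rot'][0][1],s['tool_rot'][1][1])))
grab('wrist','w4');grab('scene','s4');crop('s4','c7',220,150,380,310,4)
crop('w4','c9',60,80,330,300,2.9)
E
```

```text
[ 0.61762927 -0.00721934  0.23905451] -8.861336899619017
```

View pics/w4.png

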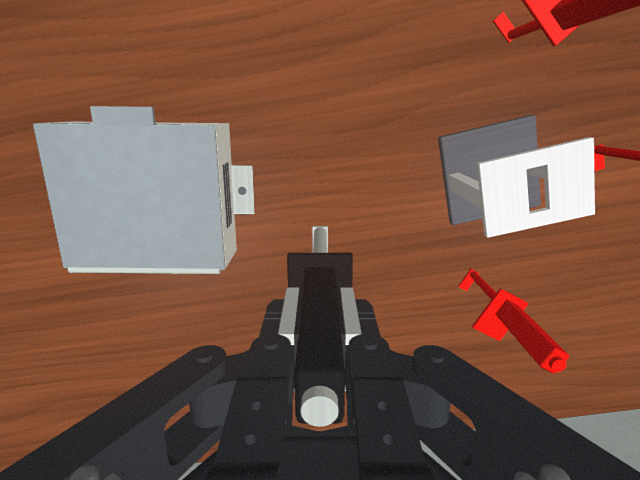

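View pics/c7.png

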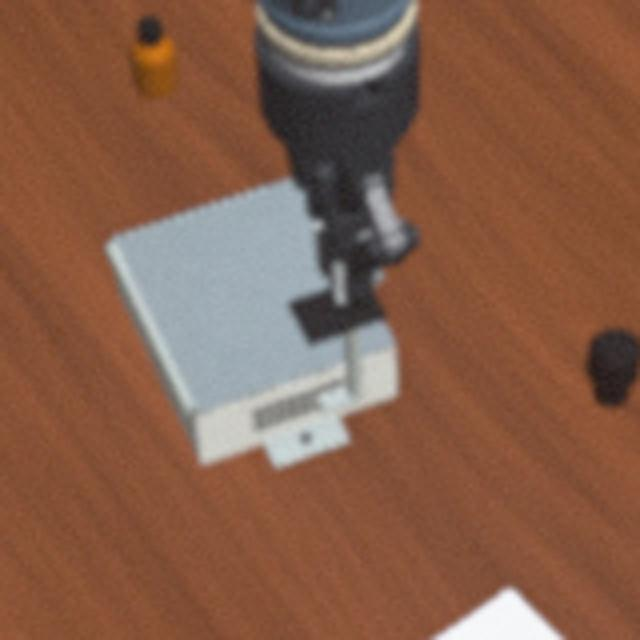

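View pics/c9.png

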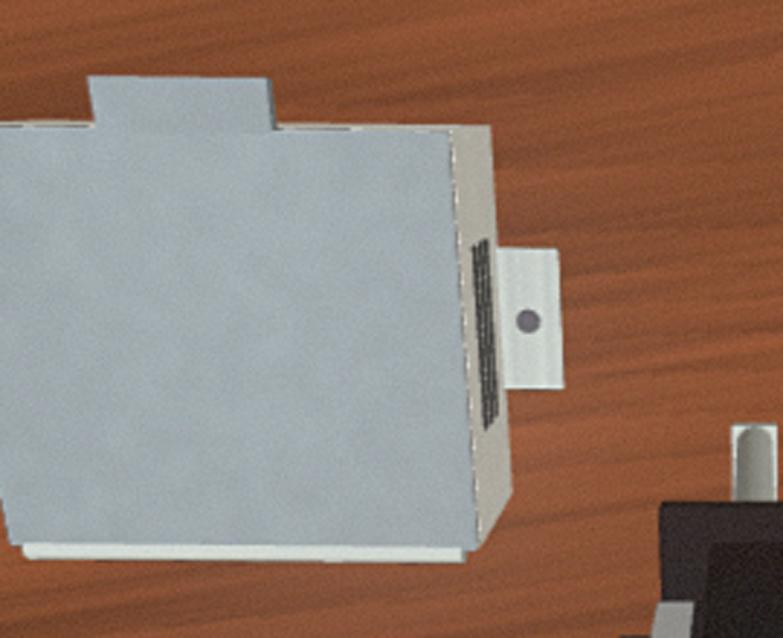

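```bash
python3 - <<'E'
from h import *
W=load('w4')
for n,q in dict(tabl=(91,107),tabr=(152.5,107),fr_=(34.5,124),fl_=(216,124),hr=(64,268),hl=(219.5,269)).items(): print(n,onz(W,q,.054).round(4))
# blade seen in scene: tip
S=load('s4');s=bot.sense();p=np.array(s['tool_pos']);a=np.radians(-8.9)
for f in [(-.001,0),(.019,-.005),(.019,.005)]:
    P=p+[f[0]*np.cos(a)-f[1]*np.sin(a),f[0]*np.sin(a)+f[1]*np.cos(a),-.0975]
    q=proj(S,P);print('pred c7',((q-[220,150])*4).round(1),'wrist',proj(W,P).round(1))
E
```

```text
tabl [ 0.5104 -0.178   0.054 ]
tabr [ 0.5181 -0.1285  0.054 ]
fr_ [ 0.516  -0.2285  0.054 ]
fl_ [ 0.539  -0.0805  0.054 ]
hr [ 0.643  -0.2504  0.054 ]
hl [ 0.6662 -0.1079  0.054 ]
pred c7 [353.2 388.8] wrist [318.2 232. ]
pred c7 [316.  394.6] wrist [310.8 260.1]
pred c7 [323.3 407.9] wrist [325.5 260.1]
```

Request:
play_rows([
  [-0.3, -0.26, 0, 0, 0],
  [-0.6, -0.51, 0, 0, 0],
  [-0.7, -0.6, 0, 0, 0],
  [-0.7, -0.6, 0, 0, 0],
  [-0.6, -0.51, 0, 0, 0],
  [-0.312, -0.264, 0, 0, 0],
  [0, 0, -0.4, 0, 0],
  [0, 0, -0.6, 0, 0],
  [0, 0, -0.6, 0, 0],
  [0, 0, -0.4, 0, 0],
  [0, 0, -0.13, 0, 0],
  [0, 0, 0, 0, 0],
  [0, 0, 0, 0, 0],
])

```text
time_s: 7.05
tool_pos: [0.4581, -0.146, 0.1336]
tool_rot: [[-0.988, 0.155, 0.002], [0.155, 0.988, -0.001], [-0.002, -0.001, -1.0]]
force: [0.4, 0.6, 0.1]
gripper_width: 0.0133
```

```bash
python3 - <<'E'
from h import *
s=bot.sense();p=np.array(s['tool_pos']);print(p,s['force'])
W=cam('wrist');grab('wrist','w5');grab('scene','s5');crop('s5','c7',230,150,390,310,4)
E
```

```text
[ 0.45807705 -0.1460099   0.13359539] [0.44040836 0.58140889 0.11208973]
```

View pics/w5.png

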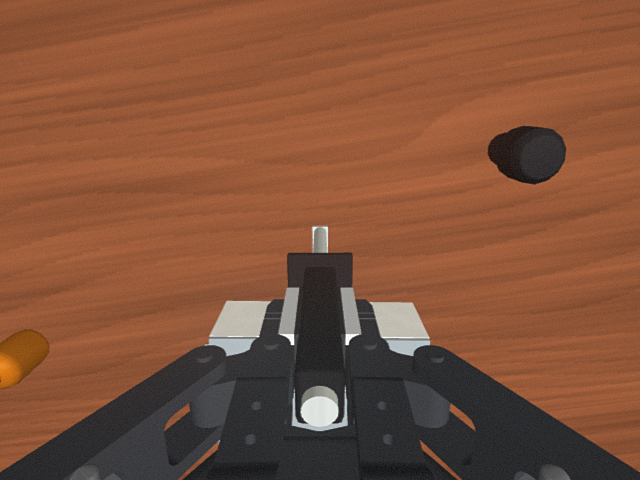

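View pics/c7.png

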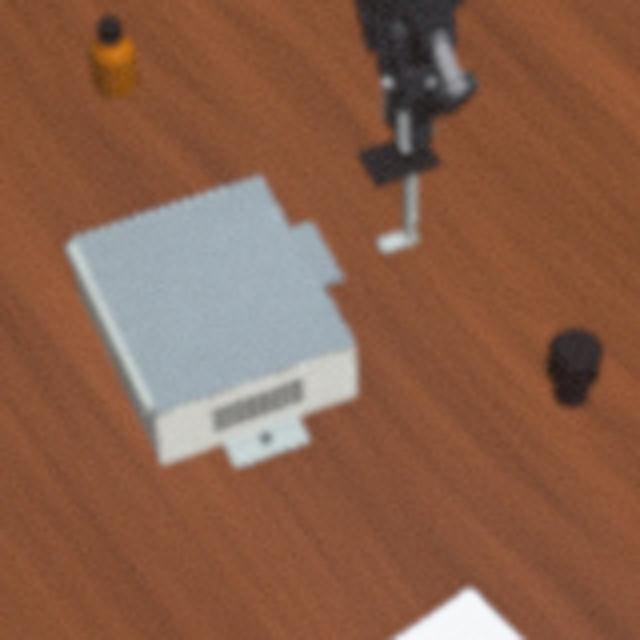

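Request:
play_rows([
  [0.3, -0.045, 0, 0, 0],
  [0.3, -0.045, 0, 0, 0],
  [0.2, -0.03, 0, 0, 0],
  [0.17, -0.025, 0, 0, 0],
  [0, 0, 0, 0, 0],
  [0, 0, 0, 0, 0],
])

```text
time_s: 7.75
tool_pos: [0.5052, -0.153, 0.1328]
tool_rot: [[-0.988, 0.156, -0.001], [0.156, 0.988, 0.0], [0.001, 0.0, -1.0]]
force: [0.4, 0.4, -0.5]
gripper_width: 0.0134
```

```bash
python3 - <<'E'
from h import *
s=bot.sense();p=np.array(s['tool_pos']);print(p,s['force'])
grab('scene','s6');crop('s6','c7',250,160,350,260,6)
E
```

```text
[ 0.50524515 -0.1529626   0.13279458] [ 0.40073435  0.41582527 -0.52911519]
```

View pics/c7.png

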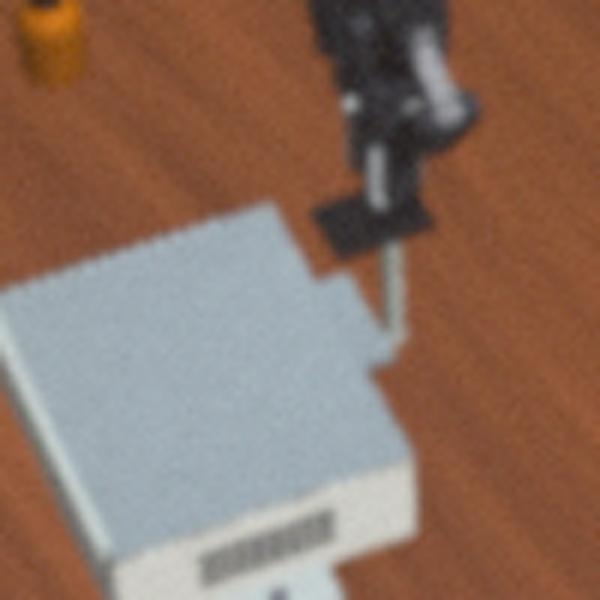

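```bash
python3 - <<'E'
import numpy as np
r=.134;th=np.radians(np.r_[0,0,0,np.arange(2.5,105,5)]);
z=np.r_[0,.006,.0117,.0117+r*np.sin(th[3:])];u=r*(1-np.cos(th))
R=[[round(a*.988/.05,2),round(-a*.154/.05,3),round(b/.05,2),0,0] for a,b in zip(np.diff(u),np.diff(z))]
print(len(R));print(R[:12]);print(R[12:]);print(u[-1],z[-1],np.sum(R,0)*.05)
E
```

```text
23
[[np.float64(0.0), np.float64(-0.0), np.float64(0.12), 0, 0], [np.float64(0.0), np.float64(-0.0), np.float64(0.11), 0, 0], [np.float64(0.0), np.float64(-0.0), np.float64(0.12), 0, 0], [np.float64(0.02), np.float64(-0.003), np.float64(0.23), 0, 0], [np.float64(0.04), np.float64(-0.006), np.float64(0.23), 0, 0], [np.float64(0.06), np.float64(-0.009), np.float64(0.23), 0, 0], [np.float64(0.08), np.float64(-0.012), np.float64(0.22), 0, 0], [np.float64(0.1), np.float64(-0.015), np.float64(0.21), 0, 0], [np.float64(0.12), np.float64(-0.018), np.float64(0.2), 0, 0], [np.float64(0.13), np.float64(-0.021), np.float64(0.19), 0, 0], [np.float64(0.15), np.float64(-0.023), np.float64(0.18), 0, 0], [np.float64(0.16), np.float64(-0.025), np.float64(0.17), 0, 0]]
[[np.float64(0.18), np.float64(-0.028), np.float64(0.15), 0, 0], [np.float64(0.19), np.float64(-0.029), np.float64(0.13), 0, 0], [np.float64(0.2), np.float64(-0.031), np.float64(0.12), 0, 0], [np.float64(0.21), np.float64(-0.033), np.float64(0.1), 0, 0], [np.float64(0.22), np.float64(-0.034), np.float64(0.08), 0, 0], [np.float64(0.22), np.float64(-0.035), np.float64(0.06), 0, 0], [np.float64(0.23), np.float64(-0.035), np.float64(0.04), 0, 0], [np.float64(0.23), np.float64(-0.036), np.float64(0.02), 0, 0], [np.float64(0.23), np.float64(-0.036), np.float64(0.0), 0, 0], [np.float64(0.23), np.float64(-0.036), np.float64(-0.02), 0, 0], [np.float64(0.23), np.float64(-0.035), np.float64(-0.04), 0, 0]]
0.1630029082677058 0.14252366495407107 [ 0.1615 -0.025   0.1425  0.      0.    ]
```

Request:
play_rows([
  [0, 0, 0.12, 0, 0],
  [0, 0, 0.11, 0, 0],
  [0, 0, 0.12, 0, 0],
  [0.02, -0.003, 0.23, 0, 0],
  [0.04, -0.006, 0.23, 0, 0],
  [0.06, -0.009, 0.23, 0, 0],
  [0.08, -0.012, 0.22, 0, 0],
  [0.1, -0.015, 0.21, 0, 0],
  [0, 0, 0, 0, 0],
])

```text
time_s: 8.7
tool_pos: [0.5221, -0.1561, 0.2085]
tool_rot: [[-0.988, 0.156, 0.004], [0.156, 0.988, -0.002], [-0.004, -0.001, -1.0]]
force: [-0.3, -0.8, -0.3]
gripper_width: 0.0135
```

```bash
python3 - <<'E'
from h import *
s=bot.sense();p=np.array(s['tool_pos']);print(p,s['force'])
grab('scene','s7');crop('s7','c7',250,140,350,260,5)
E
```

```text
[ 0.52211864 -0.1561207   0.2084691 ] [-0.25642778 -0.79592584 -0.3174627 ]
```

View pics/c7.png

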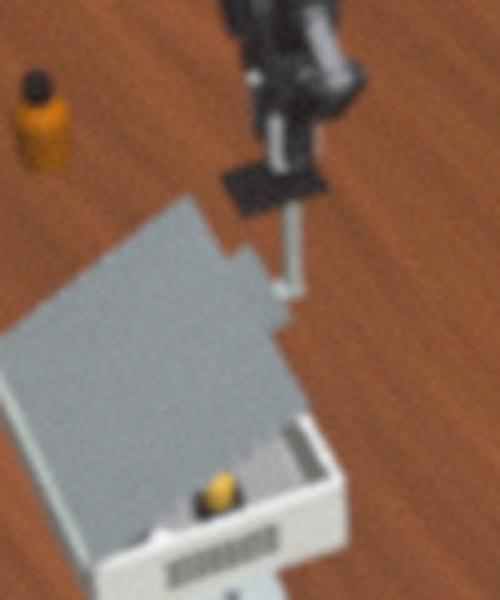

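Request:
play_rows([
  [0.12, -0.018, 0.2, 0, 0],
  [0.13, -0.021, 0.19, 0, 0],
  [0.15, -0.023, 0.18, 0, 0],
  [0.16, -0.025, 0.17, 0, 0],
  [0.18, -0.028, 0.15, 0, 0],
  [0.19, -0.029, 0.13, 0, 0],
  [0.2, -0.031, 0.12, 0, 0],
  [0, 0, 0, 0, 0],
])

```text
time_s: 9.55
tool_pos: [0.5797, -0.165, 0.2646]
tool_rot: [[-0.988, 0.156, 0.004], [0.156, 0.988, -0.002], [-0.005, -0.001, -1.0]]
force: [-0.2, -0.9, -0.4]
gripper_width: 0.0134
```

```bash
python3 - <<'E'
from h import *
s=bot.sense();p=np.array(s['tool_pos']);print(p,s['force'])
grab('scene','s8');crop('s8','c7',230,120,350,260,4.2)
E
```

```text
[ 0.5796911  -0.16499632  0.26464028] [-0.17261584 -0.90644814 -0.3755278 ]
```

View pics/c7.png

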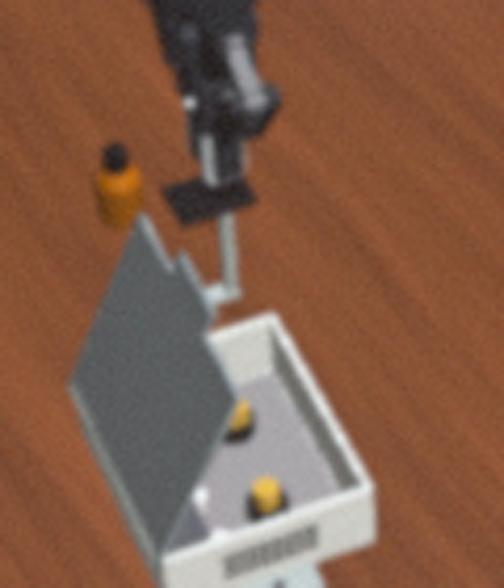

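Request:
play_rows([
  [0.21, -0.033, 0.1, 0, 0],
  [0.22, -0.034, 0.08, 0, 0],
  [0.22, -0.035, 0.06, 0, 0],
  [0.23, -0.035, 0.04, 0, 0],
  [0.23, -0.036, 0.02, 0, 0],
  [0.23, -0.036, 0, 0, 0],
  [0.23, -0.036, -0.02, 0, 0],
  [0.23, -0.035, -0.04, 0, 0],
  [0, 0, 0, 0, 0],
  [0, 0, 0, 0, 0],
])

```text
time_s: 10.6
tool_pos: [0.6668, -0.1781, 0.2748]
tool_rot: [[-0.988, 0.156, -0.001], [0.156, 0.988, 0.0], [0.001, 0.0, -1.0]]
force: [-0.3, -0.4, -0.9]
gripper_width: 0.0131
```

```bash
python3 - <<'E'
from h import *
s=bot.sense();p=np.array(s['tool_pos']);print(p,s['force'])
grab('scene','s9');crop('s9','c7',220,100,350,260,4)
E
```

```text
[ 0.66683768 -0.17807983  0.27483829] [-0.27652687 -0.40762005 -0.94487695]
```

View pics/c7.png

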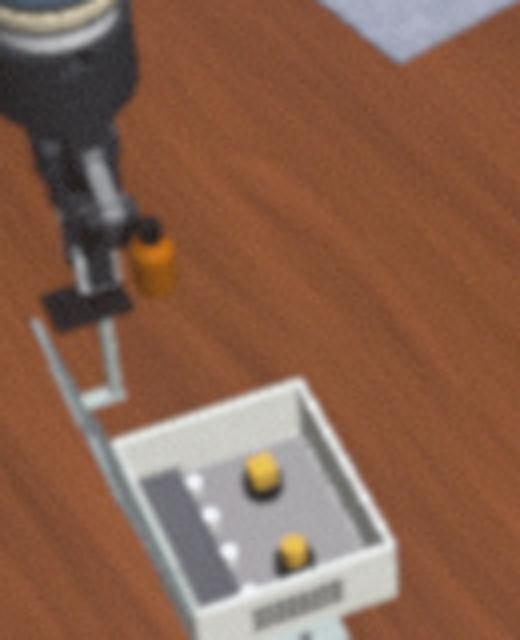

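Request:
play_rows([
  [-0.15, 0.023, 0, 0, 0],
  [-0.25, 0.039, 0, 0, 0],
  [-0.3, 0.046, 0, 0, 0],
  [-0.2, 0.031, 0, 0, 0],
  [-0.1, 0.016, 0, 0, 0],
  [0, 0, 0, 0, 0],
  [0, 0, 0, 0, 0],
  [0, 0, 0, 0, 0],
])

```text
time_s: 11.45
tool_pos: [0.6178, -0.1707, 0.2754]
tool_rot: [[-0.988, 0.156, 0.001], [0.156, 0.988, -0.0], [-0.001, -0.0, -1.0]]
force: [0.9, 0.2, 0.3]
gripper_width: 0.0132
```

```bash
python3 - <<'E'
from h import *
s=bot.sense();p=np.array(s['tool_pos']);print(p,s['force'])
grab('wrist','w10');grab('scene','s10');crop('w10','c8',190,100,450,300,3);crop('s10','c7',230,170,350,260,6)
grab('top','t10');crop('t10','c9',340,200,450,300,6)
E
```

```text
[ 0.6177959  -0.17068304  0.27539198] [0.91181799 0.23969494 0.30614439]
```

View pics/c8.png

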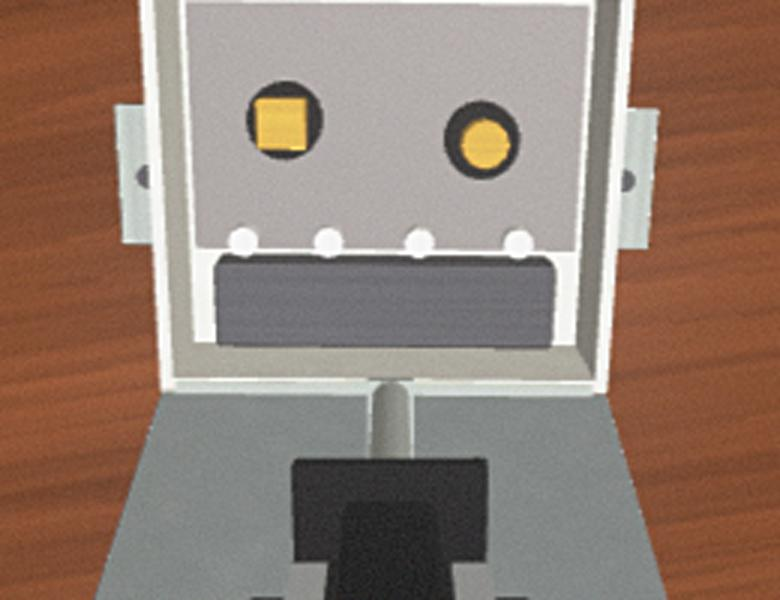

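View pics/c7.png

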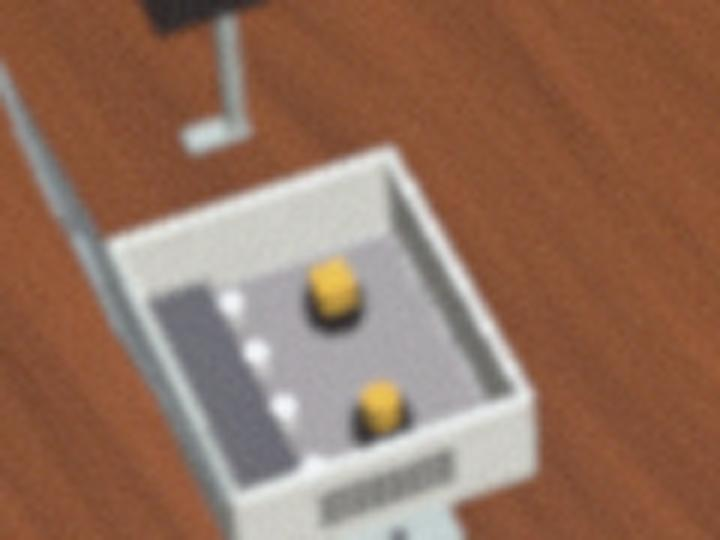

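View pics/c9.png

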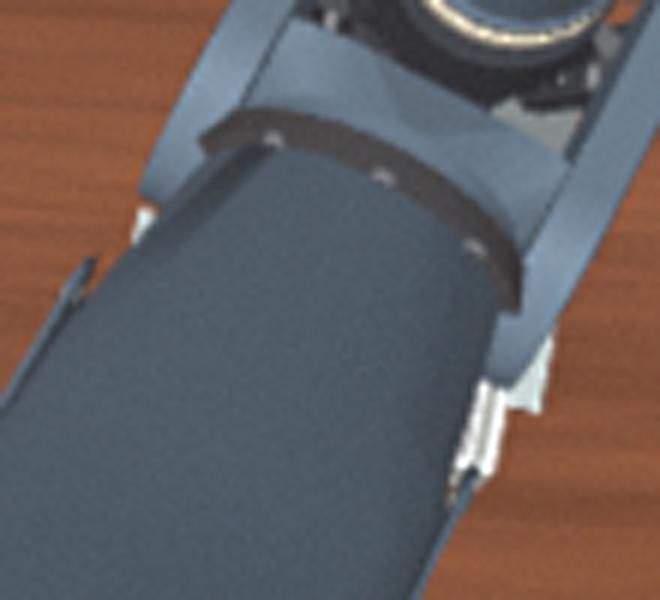

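```bash
python3 - <<'E'
from h import *
def cen(name,box,lo=(15,110,110),hi=(32,255,255)):
    x0,y0,x1,y1=box;im=cv2.imread(f'pics/{name}.png');h=cv2.inRange(cv2.cvtColor(im,cv2.COLOR_BGR2HSV),lo,hi)
    m=np.zeros_like(h);m[y0:y1,x0:x1]=h[y0:y1,x0:x1];n,l,st,c=cv2.connectedComponentsWithStats(m);i=1+np.argmax(st[1:,4]);return c[i],st[i]
W=load('w10');S=load('s10')
for nm,b in (('round',(330,125,375,165)),('square',(265,120,305,160))):
    c,st=cen('w10',b);print(nm,c,st)
c=(190+485.5/3,100+142.5/3);P=onz(W,c,.03);print('round',c,P)
print('square',onz(W,(190+281/3,100+124/3),.03))
print('scene round top',((proj(S,P)-[230,170])*6).round(1))
# socket bottom check z=.016
print('socket top centre px c8->',onz(W,(190+482/3,100+140/3),.016))
a=np.radians(-8.9);p=np.array(bot.sense()['tool_pos'])
for f in [(-.005,0,-.0975),(-.001,0,-.0975),(.013,0,-.0975),(.019,0.005,-.0975),(.019,-0.005,-.0975),(.019,0.005,-.0945),(.019,-0.005,-.0945)]:
    Q=p+[f[0]*np.cos(a)-f[1]*np.sin(a),f[0]*np.sin(a)+f[1]*np.cos(a),f[2]]
    print(f,'pred scene crop',((proj(S,Q)-[230,170])*6).round(1),'wrist crop',((proj(W,Q)-[190,100])*3).round(1))
E
```

```text
round [351.18807339 147.49082569] [343 139  17  18 218]
square [283.05351171 140.58862876] [275 132  17  18 299]
round (351.83333333333337, 147.5) [ 0.58205924 -0.13149434  0.03      ]
square [ 0.5656126  -0.19749065  0.03      ]
scene round top [382.  389.3]
socket top centre px c8-> [ 0.58253899 -0.13162022  0.016     ]
(-0.005, 0, -0.0975) pred scene crop [244.4 118.6] wrist crop [385.2 376.2]
(-0.001, 0, -0.0975) pred scene crop [234.6 121.9] wrist crop [385.2 393.6]
(0.013, 0, -0.0975) pred scene crop [200.3 133.4] wrist crop [385.3 453.1]
(0.019, 0.005, -0.0975) pred scene crop [190.3 147.2] wrist crop [407.5 477.9]
(0.019, -0.005, -0.0975) pred scene crop [180.8 129.5] wrist crop [363.2 478. ]
(0.019, 0.005, -0.0945) pred scene crop [189.6 141.8] wrist crop [407.7 483. ]
(0.019, -0.005, -0.0945) pred scene crop [180.1 124.2] wrist crop [362.9 483. ]
```

The round stud is at wrist px (352,148), on the +y side; the square one is at (283,141). They are 68 mm apart, as expected. I'm moving over the round stud, stopping about 6 mm above it.

Request:
play_rows([
  [-0.2, 0.16, 0, 0, 0],
  [-0.3, 0.24, 0, 0, 0],
  [-0.3, 0.24, 0, 0, 0],
  [-0.2, 0.16, 0, 0, 0],
  [0, 0, -0.3, 0, 0],
  [0, 0, -0.5, 0, 0],
  [0, 0, -0.6, 0, 0],
  [0, 0, -0.5, 0, 0],
  [0, 0, -0.4, 0, 0],
  [0, 0, -0.3, 0, 0],
  [0, 0, -0.15, 0, 0],
  [0, 0, -0.06, 0, 0],
  [0, 0, 0, 0, 0],
  [0, 0, 0, 0, 0],
])

```text
time_s: 13.0
tool_pos: [0.5679, -0.1308, 0.1357]
tool_rot: [[-0.988, 0.156, 0.002], [0.156, 0.988, -0.001], [-0.002, -0.0, -1.0]]
force: [0.1, -0.8, -0.4]
gripper_width: 0.0131
```

```bash
python3 - <<'E'
from h import *
s=bot.sense();p=np.array(s['tool_pos']);print(p,s['force'],s['gripper_width'])
grab('wrist','w11');grab('scene','s11');crop('w11','c8',220,150,420,310,4);crop('s11','c7',230,150,350,260,6)
E
```

```text
[ 0.56792908 -0.13076104  0.13565847] [ 0.12178641 -0.78412918 -0.43451609] 0.013092056729914998
```

View pics/c8.png

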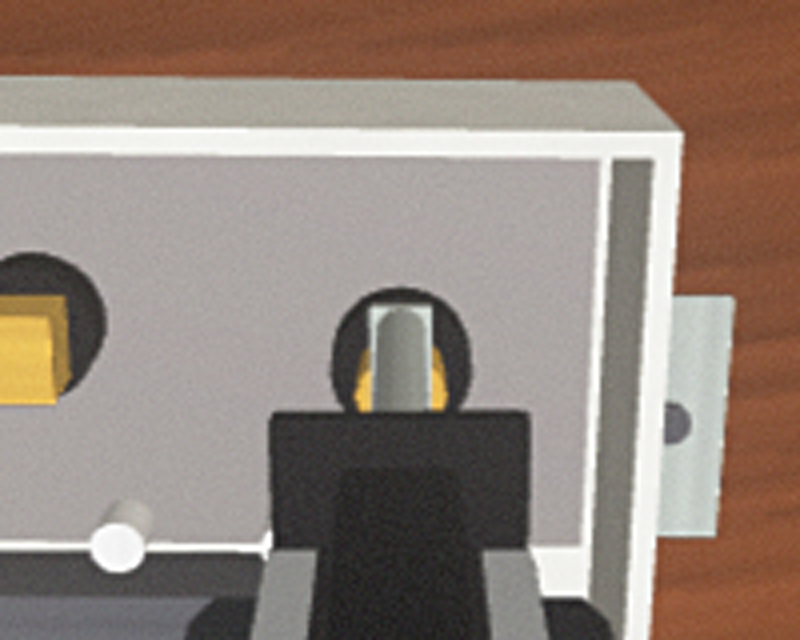

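View pics/c7.png

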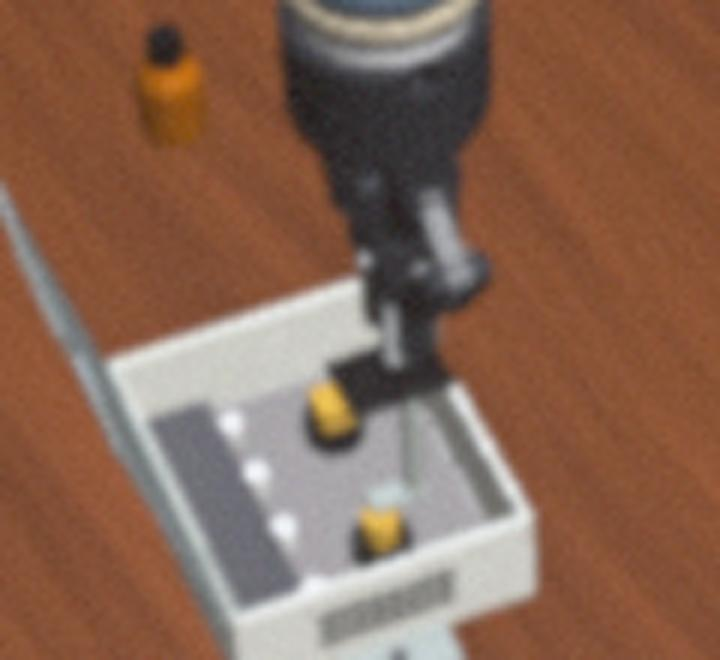

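```bash
python3 - <<'E'
from h import *
W=load('w11');a=np.radians(-8.95);u=np.array([np.cos(a),np.sin(a),0]);v=np.array([-u[1],u[0],0]);p=np.array(bot.sense()['tool_pos'])
g=lambda x,y:(220+x/4,150+y/4)
for n,q,z in [('socket back',(400,288),.016),('socket L',(332,365),.016),('socket R',(470,365),.016),('heel bottom',(400,305),.0382),('heel top',(400,305),.0412),('guard back',(400,410),.0382+.079)]:
    P=onz(W,g(*q),z)-p;print(n,(P@u*1e3).round(2),(P@v*1e3).round(2))
W=load('w10')
p10=np.array([0.6177959,-0.17068304,0])
g=lambda x,y:(190+x/3,100+y/3)
for n,q,z in [('socket back',(482,101),.016),('socket front',(482,181),.016),('stud back',(485,119),.03),('stud front',(485,168),.03),('heel',(390,381),.178),('heeltop',(390,381),.181),('guard back',(390,459),.178+.079)]:
    P=onz(W,g(*q),z)-p10;print(n,(P@u*1e3).round(2),(P@v*1e3).round(2))
d=p-p10;print(d@u*1e3,d@v*1e3)
E
```

```text
socket back -0.87 1.1
socket L 13.74 -11.26
socket R 13.73 13.85
heel bottom -4.53 1.06
heel top -5.45 1.05
guard back -16.47 0.9
socket back -53.91 32.77
socket front -26.94 33.46
stud back -49.0 32.78
stud front -33.04 33.21
heel -4.23 1.13
heeltop -5.16 1.13
guard back -16.37 0.95
-55.55392342500031 31.70885848741129
```

```bash
python3 - <<'E'
from h import *
W=load('w11');a=np.radians(-8.95);u=np.array([np.cos(a),np.sin(a),0]);v=np.array([-u[1],u[0],0]);p=np.array([0.56792908,-0.13076104,0.13565847])
crop('w11','c9',290,210,350,260,12)
# project model stud/socket/blade at various centre u, overlay
im=cv2.imread('pics/c9.png')
def circ(c,r,z,col):
    for t in np.linspace(0,2*np.pi,120):
        q=(proj(W,p*[1,1,0]+u*(c+r*np.cos(t))/1e3+v*(1.1+r*np.sin(t))/1e3+[0,0,z])-[290,210])*12+5.5
        cv2.circle(im,(int(q[0]),int(q[1])),1,col,-1)
for c,col in((13.5,(0,0,255)),(15.2,(0,255,0))):
    circ(c,13,.016,col);circ(c,13,.004,col);circ(c,8,.03,col)
cv2.imwrite('pics/c9o.png',im)
E
```

```text
(no output)
```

View pics/c9o.png

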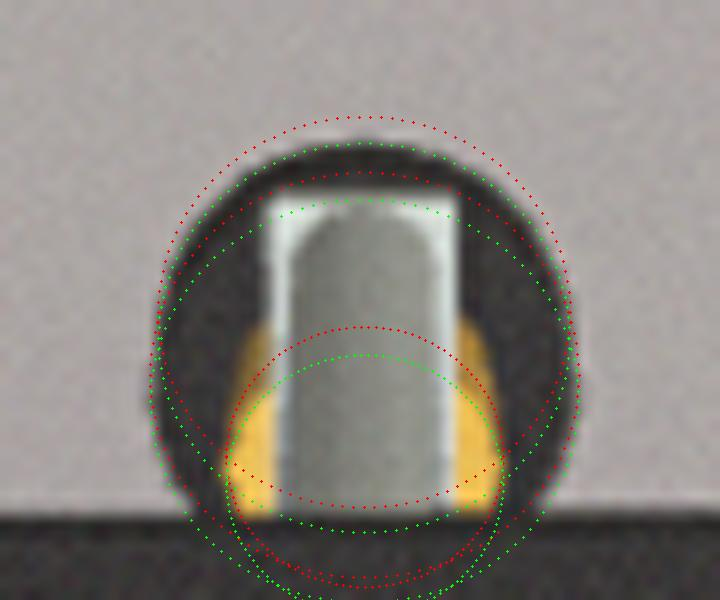

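View pics/c9.png

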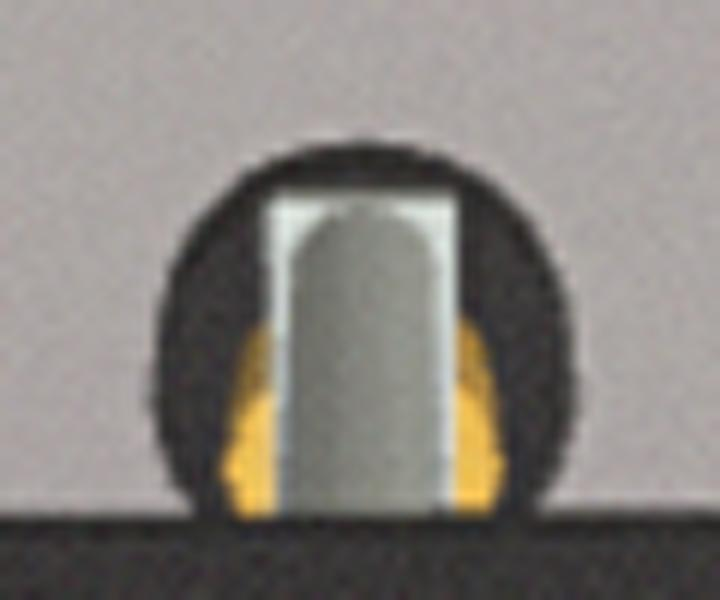

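Request:
play_rows([
  [0.038, -0.006, 0, 0, 0],
  [0, 0, -0.06, 0, 0],
  [0, 0, -0.04, 0, 0],
  [0, 0, -0.02, 0, 0],
  [0, 0, 0, 0, 0],
  [0, 0, 0, 0, 0],
  [0, 0, 0, 0, 0],
  [0, 0, 0, 0, 0],
])

```text
time_s: 13.9
tool_pos: [0.5692, -0.1308, 0.1288]
tool_rot: [[-0.988, 0.156, 0.0], [0.156, 0.988, -0.0], [-0.0, -0.0, -1.0]]
force: [-0.1, 0.2, -0.8]
gripper_width: 0.0132
```

Request:
play_rows([
  [0, 0, 0, 0, 0],
  [0, 0, 0, 0, 0],
  [0, 0, 0, 0, 0],
])

```text
time_s: 14.2
tool_pos: [0.5692, -0.1308, 0.1288]
tool_rot: [[-0.988, 0.156, 0.0], [0.156, 0.988, -0.0], [-0.0, -0.0, -1.0]]
force: [-0.5, 0.1, -0.9]
gripper_width: 0.013
```

Request:
play_rows([
  [0, 0, -0.02, 0, 0],
  [0, 0, -0.02, 0, 0],
  [0, 0, 0, 0, 0],
  [0, 0, 0, 0, 0],
  [0, 0, 0, 0, 0],
])

```text
time_s: 14.7
tool_pos: [0.5692, -0.1308, 0.1269]
tool_rot: [[-0.988, 0.156, 0.0], [0.156, 0.988, -0.0], [-0.0, -0.0, -1.0]]
force: [-0.2, 0.6, 1.2]
gripper_width: 0.0131
```

Request:
play_rows([
  [0, 0, -0.02, 0, 0],
  [0, 0, -0.02, 0, 0],
  [0, 0, 0, 0, 0],
  [0, 0, 0, 0, 0],
  [0, 0, 0, 0, 0],
])

```text
time_s: 15.2
tool_pos: [0.5692, -0.1308, 0.1249]
tool_rot: [[-0.988, 0.156, 0.0], [0.156, 0.988, -0.0], [-0.0, -0.0, -1.0]]
force: [-0.1, 1.0, 2.0]
gripper_width: 0.0133
```

```bash
python3 - <<'E'
from h import *
grab('wrist','w12');grab('scene','s12');W=load('w12')
a=np.radians(-8.95);u=np.array([np.cos(a),np.sin(a),0]);v=np.array([-u[1],u[0],0]);p=np.array(bot.sense()['tool_pos'])
crop('w12','c9',290,210,350,260,12);im=cv2.imread('pics/c9.png')
def circ(c,r,z,col):
    for t in np.linspace(0,2*np.pi,120):
        q=(proj(W,p*[1,1,0]+u*(c+r*np.cos(t))/1e3+v*(1.1+r*np.sin(t))/1e3+[0,0,z])-[290,210])*12+5.5
        cv2.circle(im,(int(q[0]),int(q[1])),1,col,-1)
for c,col in((13.2,(0,0,255)),(14.2,(0,255,0))): circ(c,13,.004,col)
for k in(-4.8,): 
  for w in np.linspace(-5,5,40):
    q=(proj(W,p*[1,1,0]+u*k/1e3+v*(1.1+w)/1e3+[0,0,p[2]-.0975])-[290,210])*12+5.5;cv2.circle(im,(int(q[0]),int(q[1])),1,(255,0,0),-1)
cv2.imwrite('pics/c9o.png',im);crop('s12','c7',260,200,330,260,10)
E
```

```text
(no output)
```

View pics/c9o.png

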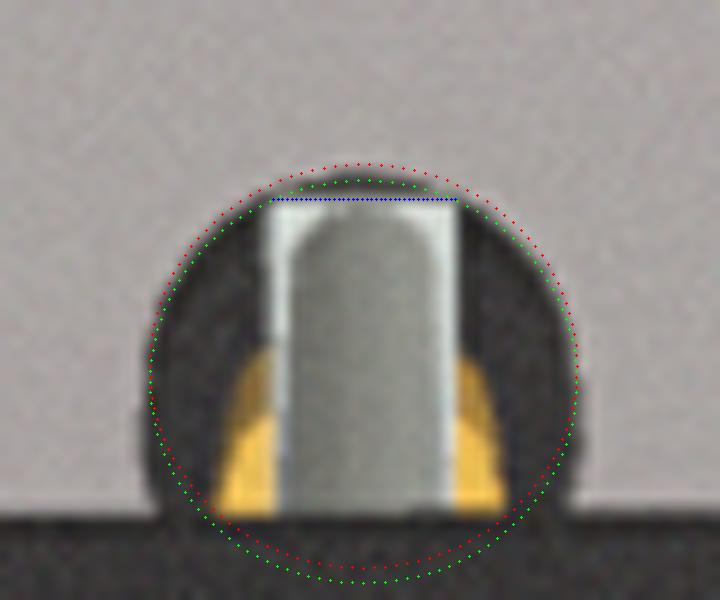

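View pics/c7.png

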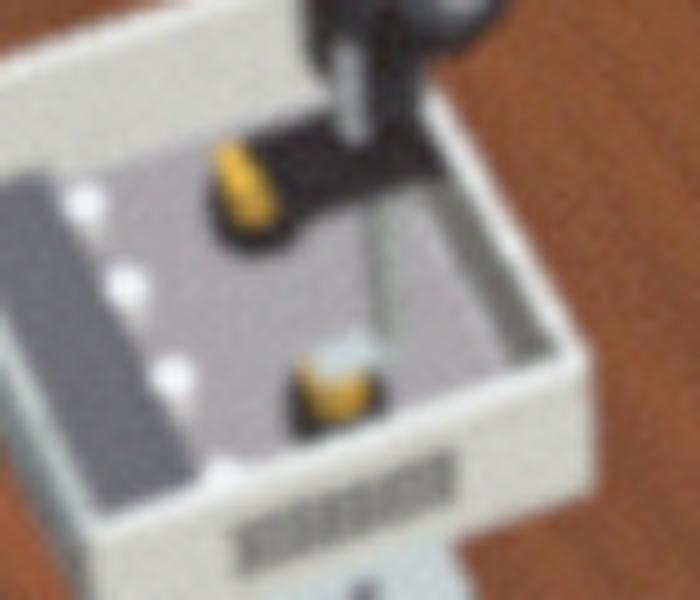

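Request:
play_rows([
  [0, 0, 0.08, 0, 0],
  [0.018, -0.003, 0, 0, 0],
  [0, 0, -0.04, 0, 0],
  [0, 0, -0.04, 0, 0],
  [0, 0, -0.024, 0, 0],
  [0, 0, -0.024, 0, 0],
  [0, 0, 0, 0, 0],
  [0, 0, 0, 0, 0],
  [0, 0, 0, 0, 0],
  [0, 0, 0, 0, 0],
])

```text
time_s: 16.3
tool_pos: [0.5702, -0.131, 0.1226]
tool_rot: [[-0.988, 0.156, 0.001], [0.156, 0.988, -0.0], [-0.001, -0.0, -1.0]]
force: [0.7, 0.6, 3.5]
gripper_width: 0.0132
```

```bash
python3 - <<'E'
from h import *
grab('wrist','w13');s=bot.sense();f=[]
for n in('top','scene','wrist','wrist','wrist'):
    bot.get_image(n);f.append(bot.sense()['force'])
s=bot.sense();print(s['tool_pos'],np.mean(f,0),np.std(f,0),s['gripper_width'])
W=load('w13')
a=np.radians(-8.95);u=np.array([np.cos(a),np.sin(a),0]);v=np.array([-u[1],u[0],0]);p=np.array(s['tool_pos'])
crop('w13','c9',290,210,350,260,12);im=cv2.imread('pics/c9.png')
def circ(c,r,z,col):
    for t in np.linspace(0,2*np.pi,120):
        q=(proj(W,p*[1,1,0]+u*(c+r*np.cos(t))/1e3+v*(1.1+r*np.sin(t))/1e3+[0,0,z])-[290,210])*12+5.5
        cv2.circle(im,(int(q[0]),int(q[1])),1,col,-1)
circ(13.2,13,.004,(0,0,255));circ(13.2,8,p[2]-.0975,(0,255,0))
cv2.imwrite('pics/c9o.png',im)
grab('scene','s13');crop('s13','c7',220,110,380,270,4)
E
```

```text
[ 0.57019839 -0.13100976  0.12248851] [ 0.23201562 -0.32394558  4.07192129] [0.35928842 0.17537163 0.38525326] 0.012974802275588213
```

View pics/c9o.png

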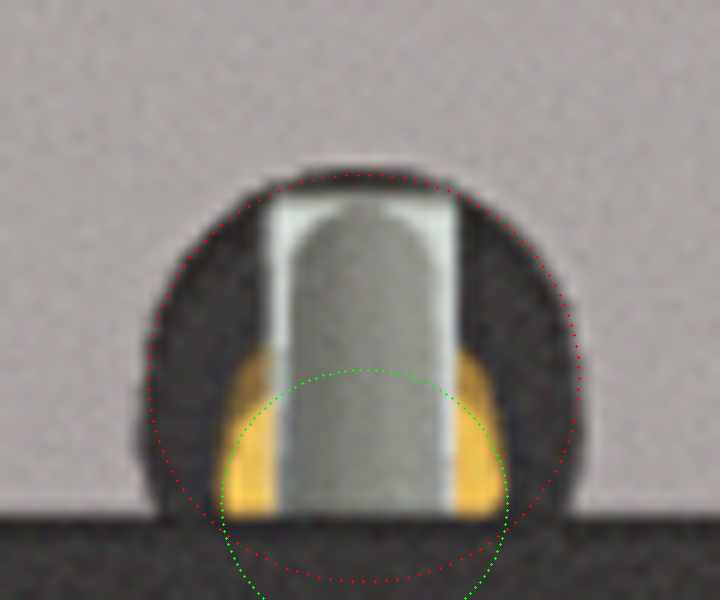

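View pics/c7.png

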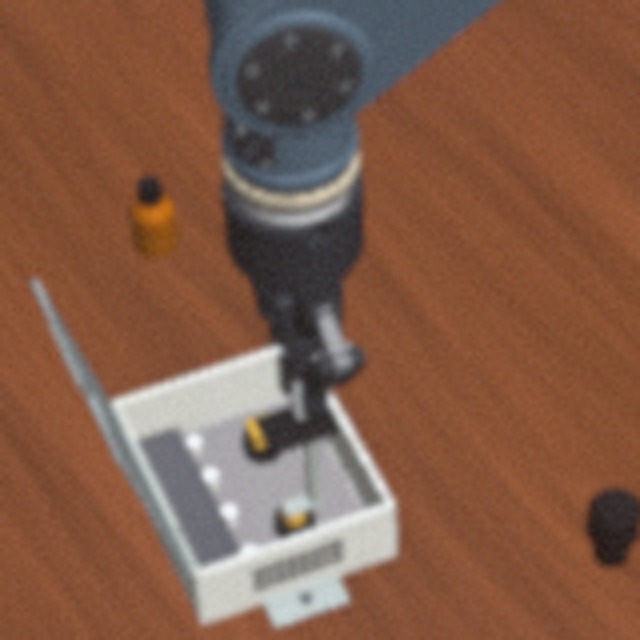

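```bash
python3 - <<'E'
from station import bot
s=bot.sense();print(s['time_s'],s['tool_pos'],s['force']);print(bot.hand_in())
E
```

```text
16.65 [ 0.57018459 -0.1310022   0.12248653] [ 0.48307555 -0.36611661  4.50285894]
the job is handed in; nothing more can be done
None
```

I took the black probe from its stand and lifted the grey cover with the bent blade until it leaned back at an estimated 100–105°. I then set the underside of the blade on the round stud, pressed it, and handed in at 16.65 s with the probe still gripped and upright.

- **Centring:** the last wrist picture shows the stud and its socket matching the blade's centre line. They are within about 0.5 mm across the blade and about 1 mm along it. I found the blade 0.8 mm short along that direction and corrected it before the final press.
- **Press depth:** two checks point to about half-way. The blade sits at 25 mm, which is 5 mm of travel, and the force averaged 4.1 N, or about 4.8 N after a −0.75 N offset. The last single reading was 4.5 N, and readings scatter by about 0.4 N.
- **Rest of the scene:** in the last scene picture (cropped to the box area) the cover was still leaning back and the square stud showed no contact. The eyepiece and bottle looked unmoved. The slide box was outside that view; the arm never went near it after the first move.
- **Disagreement:** the wrist camera's calibration was about 1.2 mm off sideways. I handled this by comparing the stud and blade directly in the same picture.

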